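Sort the shellfish sample and feed its two bags

TASK

Sort the shellfish from the cutting board: oysters into the round pot, razor clams into the rectangular pan. Also feed a bag for each kind on the bag feeder: draw its sprung slide out until the pointer lines up with the nearer clip, hold it there for two seconds and let it go fully home, then draw it to the farther clip, hold it there for two seconds and let it go fully home again. Leave the stacked dishes, the salt jar and the oyster knife where they are.

Things in the scene. Friction and masses are not known exactly. Their poses are not given: they have to be found in the camera images.
- pointer (a point): White pointer, a 3 mm wide stripe on the left (+y at yaw 0) side of the bag feeder's draw slide, that passes just beside the clips; this point is its tip, 32 mm above the table. Its x axis is the slide's axis: the slide is pulled out towards its -x. It moves with the slide.
- handle (a point): Black upright paddle by which the slide is pulled: 14 mm thick along the slide's axis (x), 36 mm wide (y), top 104 mm above the table. This point is on its middle, 75 mm up, in line with the pointer; the carriage below reaches 33 mm up. Home, it stands 95 mm in front of the feeder's white housing (160 mm wide, 105 mm tall; bag roll 200 mm behind the paddle, to 197 mm). Moves with the slide.
- draw (a joint): How far the draw slide is pulled out, in m: 0 is fully home, against its stop; 0.13 is the outer stop. A spring pulls it home: about 3 N at home, rising 5.5 N per 100 mm; a damper (25 N s/m) slows it. When let go it runs home by itself within about 2 s if nothing blocks it.
- clip_near_mark (a point): Middle of the white line on the clip nearer to the slide's home pointer position (the mark for the short bag), 32 mm above the table, beside the slide's rail. A black clip 16 x 16 mm, 20 mm tall with a white blade 3 mm wide, 34 mm tall. Same axes as the feeder. Fixed during the job.
- clip_far_mark (a point): The same for the clip farther out along the rail (the mark for the long bag).
- pan: Rectangular steel pan, for the razor clams: outside 176 (its x) x 162 (y) mm below its rim, flat rim 200 x 186 mm, 60 mm high, walls and floor 4 mm. Origin under its centre, on the table. Fixed.
- pot: Round steel pot, for the oysters: 180 mm across at the rim, 168 mm at the foot, 60 mm high, walls and floor 4 mm. Origin under its centre, on the table. Fixed.
- board: Blue cutting board 320 (x) x 300 (y) mm, 12 mm thick, on which the shellfish lie at the start. Origin under its centre. Fixed.
- dishes: Bystander: stack of six small black dishes, 100 mm across, 64 mm high, loose. Origin under its centre.
- saltjar: Bystander: closed glass jar, 60 mm across, 90 mm high, loose. Origin under its centre.
- knife: Bystander: oyster knife with a wooden handle lying on the table, 165 mm long, 22 mm thick, loose. Origin on the table under the middle of its handle; blade to its +x.
- oyster1_c (a point): An oyster, a squat rounded shell lying flat: 70 mm long (x axis), 52 mm wide (y axis; widest 9 mm to the -x side of this point, 40 mm at 15 mm to the +x side), 24 mm high, 80 g. This point is its centre, 12 mm above its underside. May be absent.
- oyster2_c (a point): An oyster, a squat rounded shell lying flat: 70 mm long (x axis), 52 mm wide (y axis; widest 9 mm to the -x side of this point, 40 mm at 15 mm to the +x side), 24 mm high, 80 g. This point is its centre, 12 mm above its underside. May be absent.
- oyster3_c (a point): An oyster, a squat rounded shell lying flat: 70 mm long (x axis), 52 mm wide (y axis; widest 9 mm to the -x side of this point, 40 mm at 15 mm to the +x side), 24 mm high, 80 g. This point is its centre, 12 mm above its underside. May be absent.
- razor1_c (a point): A razor clam, a long straight narrow closed shell: 105 mm long (x axis), 22 mm wide (y axis), 16 mm high, 40 g. This point is its centre, 8 mm above its underside. May be absent.
- razor2_c (a point): A razor clam, a long straight narrow closed shell: 105 mm long (x axis), 22 mm wide (y axis), 16 mm high, 40 g. This point is its centre, 8 mm above its underside. May be absent.
- razor3_c (a point): A razor clam, a long straight narrow closed shell: 105 mm long (x axis), 22 mm wide (y axis), 16 mm high, 40 g. This point is its centre, 8 mm above its underside. May be absent.

How it is judged (in metres and radians):
On the way, in this order (a step that is already met when the one before it is completed fails the run):
1. the slide is held with its pointer at the nearer clip (within 4 mm) for 1.5 s (x of pointer in the frame of clip_near_mark between -0.004 and 0.004 m), for 1.5 s.
2. the slide is fully home again (value of joint draw below 0.004 m), for 0.2 s.
3. the slide is held with its pointer at the farther clip (within 4 mm) for 1.5 s (x of pointer in the frame of clip_far_mark between -0.004 and 0.004 m), for 1.5 s.
At the end, for the whole second after the job is handed in: Every oyster present lies in the round pot and every razor clam present in the rectangular pan (its centre within the walls and not above the rim by more than 5 mm), and the slide is back home within 4 mm (horizontal distance between each of oyster1_c, oyster2_c, oyster3_c and pot below 0.085 m and height (world z) of each of oyster1_c, oyster2_c, oyster3_c below 0.065 m and x of razor1_c in the frame of pan between -0.084 and 0.084 m and y of razor1_c in the frame of pan between -0.077 and 0.077 m and height (world z) of each of razor1_c, razor2_c, razor3_c below 0.06 m and x of razor2_c in the frame of pan between -0.084 and 0.084 m and y of razor2_c in the frame of pan between -0.077 and 0.077 m and x of razor3_c in the frame of pan between -0.084 and 0.084 m and y of razor3_c in the frame of pan between -0.077 and 0.077 m and value of joint draw below 0.004 m); the robot touches nothing.
It fails at once if the stack of dishes is moved by more than 30 mm (distance of dishes from where it was at the start of the episode above 0.03 m).
It fails at once if the salt jar is moved by more than 30 mm (distance of saltjar from where it was at the start of the episode above 0.03 m).
It fails at once if the oyster knife is moved by more than 30 mm (distance of knife from where it was at the start of the episode above 0.03 m).
Of oyster1, oyster2, oyster3, razor1, razor2, razor3 only 4 to 6 are there at a start; the rules pass over those that are not, and their reading is None.
At some moment in a run one of oyster1, oyster2, oyster3, razor1, razor2, razor3 may be knocked a few centimetres aside while the robot is not near it.
Once in a run the grip may slacken for a moment while it holds something.
It also fails if it takes over 208 s, if anything falls off the work surface, if the arm or the gripper's body presses on something with over 40 N, if the wrist force passes 120 N, or if a joint passes its speed limit or range.

ROBOT

A 6-joint arm with a two-finger parallel gripper is mounted at the origin on the work surface. World frame = base frame: x ahead of the robot, y to its left, z up, the work surface at z = 0. Lengths are in mm, angles in rad, forces in N, time in s.
With the tool pointing down it reaches from about 300 to 875 mm from the base axis. Payload 4.2 kg.
Tool frame: the origin (TCP) lies midway between the tips of the shut fingers; the grasp point (between the pads) lies 19 mm behind it; z points along the fingers, y is the direction in which the jaws open and shut (so a half turn about z gives the same grasp; the last joint's range is limited). The gripper opens to 85 mm and grips with 20 to 120 N. Pads are 22 mm wide; open, the fingers measure 114 mm over their backs; the gripper's body (76 mm by 85 mm) begins 54 mm behind the grasp point. The pads swing forward as they close: fully open they stand 13 mm farther back than shut.
Start: joints at [1.25, 0.32, 1.565, -0, 1.257, -0.02], TCP at [170.365, 549.197, 231.338] pointing down, gripper open.
Joint ranges: [-3.11, 3.11], [-0.84, 2.01], [0.21, 2.61], [-1.34, 4.49], [0.05, 2.63], [-2.56, 2.56]. Speed limits (rad/s): [2.57, 2.57, 3.14, 3.14, 3.14, 3.14].

INTERFACE

Orientations are given as a unit quaternion [w, x, y, z].
In Python, from rig import read_state, cams, ctrl gives the robot as it stands. The module is installed in compiled form; this text tells all that it offers.
- The arm moves only by the shell command python3 -m inch 'ROWS'. ROWS is JSON, a list that holds one entry, the list of rows, each a list of 7 numbers: the shift along the tool's x, y, z in mm, then the turn, a rotation vector about the tool's x, y, z in rad, then the opening, from -1 (shut) to 1 (fully open). A call has 1 to 12 rows; each row is the pose to reach, as a shift and turn from the pose measured when the call began, along the tool's axes at that moment; what a row does not reach only later rows make up. A row lasts 1/10 s, in which the tool goes at most 50 mm and 8.59 degrees, less where a joint would pass 70% of its speed; a pose out of reach is approached as far as the arm can. A call with a gripper value outside its range is refused whole. The fingers move at their own pace and stop on an object; the grip force is fixed at half the most. Time passes only in rows, so rows that repeat a pose let the fingers close. It gives the time, the measured TCP pose, the force and the opening at its end, in the units of the state.
- read_state(): the state, without advancing time (a new reading comes with each control period).
- cams.snapshot(name): name is "scene" or "top"; returns a dict with "img" (420x560x3 uint8, blue, green, red), "z_map" (420x560 float32, mm along the optical axis (not along the pixel's ray), 0 where there is no reading), "K" (3x3 intrinsics, pixels), "D" ([k1, k2, p1, p2, k3] as OpenCV has them; the pictures are not rectified), "xyz" and "orientation" of the camera in the world. Camera axes: x right, y down, z forward; pixel columns grow to the right and rows downward; lengths in mm; the calibration is good to about 2 mm. A picture is of the moment at which its call begins.
- ctrl.hand_in(): hands the job in, once; it reports no verdict.
The state is a dict: "clock": time; "joints": joint angles; "qd": joint speeds; "tau": joint torques, N m; "tool_pos": TCP position; "orientation": TCP orientation; "wrist_force": force on the tool from outside, world axes, zero at the start; "ft_torque": the same for the moment, N m; "gripper_width": opening from 0.0 (shut) to 1.0 (fully open).
Only numpy, scipy, OpenCV 4.12 (cv2) and the standard library are available. Lean on these libraries where they do the work, as an engineer would, in place of code of your own. Each camera call takes 0.05 s, during which the arm holds its last target. There are 200 camera calls.

## Working session

There is one attempt and no reset: what is moved stays moved. The work goes in short steps, Python scripts to look and compute and a shell command to move; the robot and the scene stay as the last step left them, time stands still between calls to the robot, and variables do not carry over. Pictures are saved under pics/ and viewed, about 12 in all and at most 16, crops included, and the job is handed in when it is done.

```bash
mkdir -p pics; cat > h.py <<'E'
import numpy as np, cv2
from scipy.spatial.transform import Rotation as R
from rig import read_state, cams, ctrl
def rot(q): return R.from_quat([q[1],q[2],q[3],q[0]])
def snap(n,f=None):
    s=cams.snapshot(n)
    if f: cv2.imwrite('pics/'+f,s['img'])
    return s
def cloud(s):
    h,w=s['z_map'].shape
    u,v=np.meshgrid(np.arange(w),np.arange(h))
    p=cv2.undistortPoints(np.stack([u,v],-1).reshape(-1,1,2).astype(np.float64),np.array(s['K']),np.array(s['D'])).reshape(h,w,2)
    z=s['z_map'].astype(float)
    P=np.dstack([p[...,0]*z,p[...,1]*z,z]).reshape(-1,3)
    W=(rot(s['orientation']).apply(P)+np.array(s['xyz'])).reshape(h,w,3)
    W[z==0]=np.nan
    return W
E
python3 - <<'E'
from h import *
print(read_state())
for n in('top','scene'):
    s=snap(n,n+'0.png'); print(n,s['xyz'],s['orientation'],np.array(s['K']).tolist()); np.save(n+'0.npy',cloud(s))
E
```

```text
{'clock': 0.0, 'joints': array([ 1.24999263e+00,  3.20289898e-01,  1.56567672e+00,  6.80438133e-06,
        1.25738111e+00, -2.00084119e-02]), 'qd': array([-5.13395676e-05, -1.45356040e-03, -2.59229973e-04, -1.01592511e-03,
        9.33197085e-04, -1.60024149e-03]), 'tau': array([-6.85856321e-04, -4.15519631e+01, -2.34157366e+01, -1.00217946e-05,
        8.41497502e-03, -2.28156438e-05]), 'tool_pos': array([170.2141332 , 548.73501085, 230.48429657]), 'orientation': array([-1.52003786e-04,  1.49832281e-01,  9.88711038e-01, -8.64279003e-04]), 'wrist_force': array([-0.88893638, -0.36707356,  0.24998277]), 'ft_torque': array([-0.02022191,  0.0613228 , -0.00248904]), 'gripper_width': 0.998516387169771}
top [ 350.35251834   -9.64896735 1217.54849332] [ 0.06569846 -0.69522587  0.7135202  -0.05686498] [[533.059944955114, 0.0, 282.27140447413177], [0.0, 533.059944955114, 214.11524185429002], [0.0, 0.0, 1.0]]
scene [1337.8786493  -104.4501945   561.37883184] [-0.35430052  0.6517661   0.58178076 -0.33347151] [[426.6357376501691, 0.0, 282.0341293971719], [0.0, 426.6357376501691, 212.29106478264535], [0.0, 0.0, 1.0]]
```

View pics/top0.png

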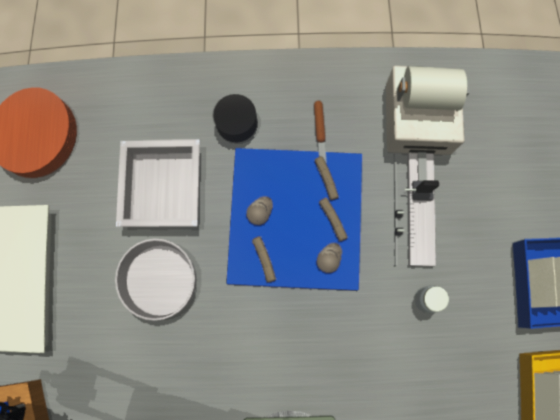

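View pics/scene0.png

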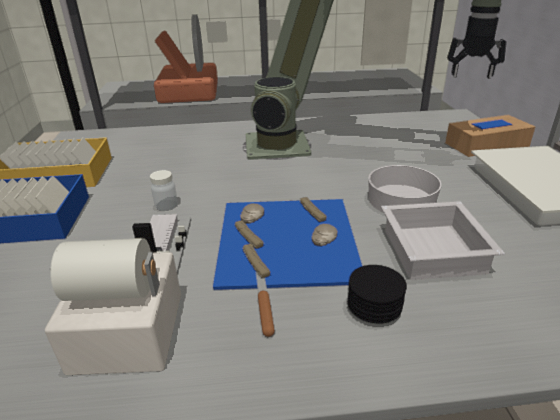

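The top view shows two oysters at (260,210) and (329,258), and three razors at (327,177), (333,220) and (264,259). The pan is at (160,184), the pot at (156,280), the paddle at (427,186) and the clips at (400,214) and (400,231). The salt jar is at (434,299) and the knife at (320,125).

```bash
cat >> h.py <<'E'
def shells(s,W,box=(225,140,370,295)):
    """non-blue things on the board"""
    h=cv2.cvtColor(s['img'],cv2.COLOR_BGR2HSV); x0,y0,x1,y1=box
    m=((np.abs(h[...,0].astype(int)-110)>15)|(h[...,1]<120)).astype(np.uint8)
    k=np.zeros_like(m);k[y0:y1,x0:x1]=1
    m=m*k*(W[...,2]>15)*(W[...,2]<60)
    n,l,st,c=cv2.connectedComponentsWithStats(m.astype(np.uint8))
    for i in range(1,n):
        if st[i,4]<60: continue
        P=W[l==i]
        zt=np.percentile(P[:,2],95)
        (c0,(a,b),an)=cv2.minAreaRect(P[:,:2].astype(np.float32))
        e=np.linalg.eigh(np.cov(P[:,:2].T)); d=e[1][:,1]
        print('px',c[i].round(),'n',st[i,4],'c',np.round(c0,1),'mean',P.mean(0).round(1),'size',round(a),round(b),'axis deg',round(np.degrees(np.arctan2(d[1],d[0]))%180,1),'ztop',round(zt,1))
E
python3 - <<'E'
from h import *
s=snap('top');W=cloud(s)
shells(s,W)
def at(u,v,r=2):
    return np.nanmedian(W[v-r:v+r+1,u-r:u+r+1].reshape(-1,3),0).round(1)
for n,p in dict(paddle=(427,186),clip1=(400,214),clip2=(400,231),jar=(434,299),knife=(320,125),dishes=(236,118),pan=(160,184),pot=(156,280),board=(296,235),ptr=(406,189)).items(): print(n,at(*p))
# regions
def rect(lo,hi,x0,y0,x1,y1):
    P=W[y0:y1,x0:x1].reshape(-1,3);P=P[(P[:,2]>lo)&(P[:,2]<hi)]
    r=cv2.minAreaRect(P[:,:2].astype(np.float32)); return P.mean(0).round(1),[np.round(x,1) for x in r],cv2.minEnclosingCircle(P[:,:2].astype(np.float32))
print('pan',rect(50,70,105,130,210,235));print('pot',rect(50,70,105,236,210,330))
print('paddle',rect(90,112,405,165,445,205));print('housing',rect(90,115,385,110,470,165))
print('rail/carriage',rect(8,40,405,190,440,270))
c=s['img'][140:280,385:450]; cv2.imwrite('pics/feed0.png',cv2.resize(c,None,fx=4.2,fy=4.2,interpolation=cv2.INTER_CUBIC))
np.set_printoptions(linewidth=220)
print(W[200:240:1,394:410:2,2].round()[:,:])
E
```

```text
px [327. 177.] n 421 c [ 644.3 -102.4] mean [ 642.3 -101.2   26.8] size 108 26 axis deg 18.5 ztop 31.1
px [260. 210.] n 540 c [570.2  52.5] mean [568.6  53.8  29.9] size 51 69 axis deg 144.9 ztop 36.1
px [333. 219.] n 441 c [ 545.8 -112.9] mean [ 545.1 -112.4   26.7] size 106 23 axis deg 25.3 ztop 31.0
px [264. 259.] n 449 c [459.1  46.4] mean [458.9  46.   26.4] size 104 24 axis deg 18.7 ztop 30.7
px [330. 258.] n 549 c [ 460.2 -100.7] mean [ 457.4 -100.8   29.7] size 51 67 axis deg 150.0 ztop 36.2
paddle [ 600.5 -315.    97.4]
clip1 [ 553.3 -266.6   21.2]
clip2 [ 513.9 -263.4   23. ]
jar [ 356.4 -315.3   89.8]
knife [771.6 -91.4  21.6]
dishes [779.6 102.6  64.9]
pan [643.8 290.5   4.6]
pot [417.4 297.6   3.3]
board [512.6 -27.2  11.2]
ptr [ 611.3 -286.8    9.3]
pan (array([635.7, 283.9,  59.3]), [array([635.5, 283.9]), array([187.4, 203.6]), np.float64(88.7)], ((634.052490234375, 284.3760681152344), 136.56021118164062))
pot (array([421.5, 298. ,  57.9]), [array([417.7, 288.5]), array([178.6, 177.9]), np.float64(30.7)], ((417.45111083984375, 287.6366271972656), 90.5564193725586))
pa
[... 1214 characters left out ...]
 [-1. 11.  1. -0.  1.  0. -3.  2.]
 [-2. 10.  0.  0. -2. -4. -2. 13.]
 [-0.  9.  0. -0. -1.  2.  4. 10.]
 [-1.  9.  2.  6. -0. -1.  0.  6.]
 [-5.  7.  0. -4. -7.  1.  1.  9.]
 [-2.  6. -0.  0. -0.  0. -4.  6.]
 [ 1.  9.  5. -3.  0.  5. -2.  7.]
 [ 0. 19. 20. 20. 22. -2.  1.  9.]
 [-1. 23. 21. 21. 18.  3. -0.  7.]
 [-1. 17. 36. 36. 34. 34. -1. 12.]
 [ 1. 21. 33. 31. 37. 31.  4.  3.]
 [ 1. 15. 22. 25. 18.  1.  1.  7.]
 [-0. 17. 23. 19. 16.  3.  5.  6.]
 [ 2. 17. 20. 22. 22.  2.  1.  5.]
 [-0. 18. 10. 14. 16.  0. -1.  5.]
 [ 2.  7.  1. -2. -2.  1. -2.  5.]
 [-1.  8.  4. -3. -3. -5. -2.  5.]
 [ 1.  7.  1. -2. -5. -1.  1.  9.]
 [ 1.  9.  3.  3.  3.  2.  1.  5.]
 [-3. 12.  1. -3. -1. -1. -3.  5.]]
```

View pics/feed0.png

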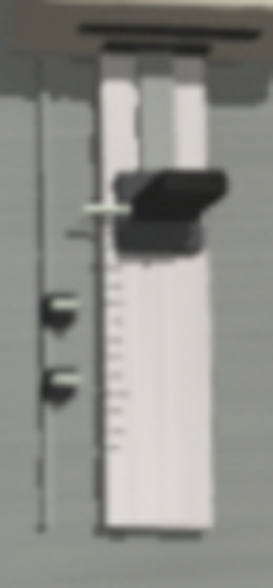

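```bash
cat >> h.py <<'E'
def plane(s,u,v,z):
    p=cv2.undistortPoints(np.array([[[u,v]]],float),np.array(s['K']),np.array(s['D'])).reshape(2)
    d=rot(s['orientation']).apply([p[0],p[1],1]);c=np.array(s['xyz']);return c+d*(z-c[2])/d[2]
def stripe(s,u0,u1,v0,v1):
    g=s['img'][v0:v1,u0:u1].min(2).astype(float).mean(1); g=np.clip(g-np.median(g)-0.3*(g.max()-np.median(g)),0,None)
    return (u0+u1-1)/2,(g*np.arange(v0,v1)).sum()/g.sum()
def go(x,y,z,h,st=None):
    """row to TCP x,y,z with jaw heading h deg (tool y), tool down"""
    st=st or read_state(); T=rot(st['orientation']); a=np.radians(h)
    G=R.from_matrix(np.array([[-np.sin(a),np.cos(a),0],[np.cos(a),np.sin(a),0],[0,0,-1]]).T)
    print('GO',np.round(T.inv().apply(np.array([x,y,z])-st['tool_pos']),1),np.round((T.inv()*G).as_rotvec(),3))
def where():
    st=read_state();a=rot(st['orientation']).apply([0,1,0]); print('t',round(float(st['clock']),2),'tcp',np.round(st['tool_pos'],1),'head',round(np.degrees(np.arctan2(a[1],a[0])),1),'F',np.round(st['wrist_force'],1),'w',round(float(st['gripper_width']),3));return st
E
python3 - <<'E'
from h import *
s=snap('top')
im=s['img'].min(2)
np.set_printoptions(linewidth=200)
print(im[184:196,402:420]);print(im[208:217,394:408]);print(im[226:235,394:408])
for n,b in dict(ptr=(406,413,185,196),c1=(398,404,206,216),c2=(398,404,225,235)).items():
    u,v=stripe(s,*b);print(n,u,v,plane(s,u,v,32 if n=='ptr' else 34).round(1))
where();go(580,-322,240,87.5);go(619,-322,240,87.5)
E
```

```text
[[140 140 139 139 131 108  98 143 177 147  90  68  75  78  79  76  69  54]
 [140 140 139 139 131 108  98 142 181 158 100  71  74  77  76  68  52  39]
 [141 139 138 138 126 103  97 143 189 183 123  77  75  77  69  52  37  34]
 [139 139 139 136 119  98 100 145 192 191 131  83  78  76  55  38  32  32]
 [138 139 143 149 144 133 136 164 196 196 153 114 108  98  60  35  32  33]
 [137 138 148 168 177 176 177 182 191 190 177 156 148 133  76  38  33  34]
 [139 140 143 149 145 136 134 136 142 144 140 131 128 114  65  37  33  32]
 [139 136 135 131 117  97  90 101 122 124  99  85  87  74  49  37  33  33]
 [138 133 126 123 116  94  82  95 116 115  84  66  66  57  45  41  39  39]
 [137 131 126 125 120  99  85 103 129 120  83  61  56  52  49  48  48  48]
 [125 123 122 123 121 104  89 119 154 134  85  58  53  51  50  51  52  51]
 [101 100 100 103 108  98  91 120 154 132  83  53  51  51  52  51  51  51]]
[[105 118 139 141 138 137 138 139 139 140 141 140 134 111]
 [103 108 121 121 118 117 118 120 125 134 140 140 134 112]
 [ 97  87  84  87  94  97  98 101 112 130 140 141 135 113]
 [ 87  62  63  96 131 
[... 483 characters left out ...]
4 111 128 141 143 138 115]
 [105  65  59  93 131 148 151 153 154 154 151 143 137 114]
 [103  59  60  99 137 154 162 165 164 161 154 144 135 114]
 [ 95  53  51  76  96 107 113 119 126 139 145 143 136 117]
 [ 87  47  41  51  58  63  64  67  86 118 138 141 137 123]
 [ 84  47  40  44  47  49  49  55  81 116 137 141 137 120]
 [ 86  57  49  49  48  49  54  70  99 126 139 141 136 114]]
ptr 409.0 188.71461716937355 [ 609.6 -289.6   32. ]
c1 400.5 211.34395750332004 [ 557.1 -265.9   34. ]
c2 400.5 228.30111783884493 [ 518.2 -263.5   34. ]
t 0.2 tcp [170.2 548.9 230.8] head 72.8 F [ 0.8  1.6 -0.1] w 1.002
GO [-649.4 -710.5   -8.5] [-0.001 -0.    -0.257]
GO [-686.6 -698.9   -8.5] [-0.001 -0.    -0.257]
```

```bash
python3 -m inch '[[[-649,-710,-9,0,0,-0.257,-1],[-649,-710,-9,0,0,-0.257,-1],[-649,-710,-9,0,0,-0.257,-1],[-649,-710,-9,0,0,-0.257,-1],[-649,-710,-9,0,0,-0.257,-1],[-649,-710,-9,0,0,-0.257,-1],[-649,-710,-9,0,0,-0.257,-1],[-649,-710,-9,0,0,-0.257,-1],[-649,-710,-9,0,0,-0.257,-1],[-649,-710,-9,0,0,-0.257,-1],[-649,-710,-9,0,0,-0.257,-1],[-649,-710,-9,0,0,-0.257,-1]]]'
python3 - <<'E'
from h import *
s=snap('top')
p=plane(s,405.5,189.0,32);a=plane(s,400,211.9,34);b=plane(s,400.5,229.75,34)
for yaw in(-2,-3):
    d=np.array([np.cos(np.radians(yaw)),np.sin(np.radians(yaw)),0]); print(p.round(1),(p-a)@d,(p-b)@d)
where();go(625,-322,240,87.5)
E
```

```text
clock: 1.4
tool_pos: [426.0, 4.2, 237.3]
orientation: [0.0, 0.022, 1.0, -0.0]
wrist_force: [1.2, 0.3, -0.4]
gripper_width: 0.001
[ 609.1 -281.4   32. ] 53.85090978755301 94.78436577363637
[ 609.1 -281.4   32. ] 54.102152898873484 95.02867540363285
t 1.45 tcp [429.5  -2.2 237.4] head 87.2 F [ 3.8 -3.9  1.1] w 0.004
GO [-210.9 -309.9    0.4] [-0.007  0.004 -0.005]
```

```bash
python3 -m inch '[[[-226,-310,0,0,0,-0.005,-1],[-226,-310,0,0,0,-0.005,-1],[-226,-310,0,0,0,-0.005,-1],[-226,-310,0,0,0,-0.005,-1],[-226,-310,0,0,0,-0.005,-1],[-226,-310,0,0,0,-0.005,-1],[-226,-310,0,0,0,-0.005,-1],[-226,-310,0,0,0,-0.005,-1],[-226,-310,0,0,0,-0.005,-1],[-226,-310,0,0,0,-0.005,-1],[-226,-310,0,0,0,-0.005,-1],[-226,-310,0,0,0,-0.005,-1]]]'
python3 - <<'E'
from h import *
s=snap('top');where();go(642,-323,62,87.5)
s2=snap('scene')
cv2.imwrite('pics/feed1.png',np.hstack([cv2.resize(s['img'][120:280,370:470],None,fx=3.5,fy=3.5),cv2.resize(s2['img'][180:380,40:200],(448,560))]))
E
```

```text
clock: 2.65
tool_pos: [639.7, -321.5, 241.1]
orientation: [0.002, 0.021, 1.0, -0.003]
wrist_force: [0.5, -0.4, 1.3]
gripper_width: 0.004
t 2.7 tcp [ 639.8 -321.6  241.3] head 87.5 F [-0.4 -1.  -0.4] w -0.001
GO [ -1.5  -0.  179.3] [-0.007  0.005  0.001]
```

View pics/feed1.png

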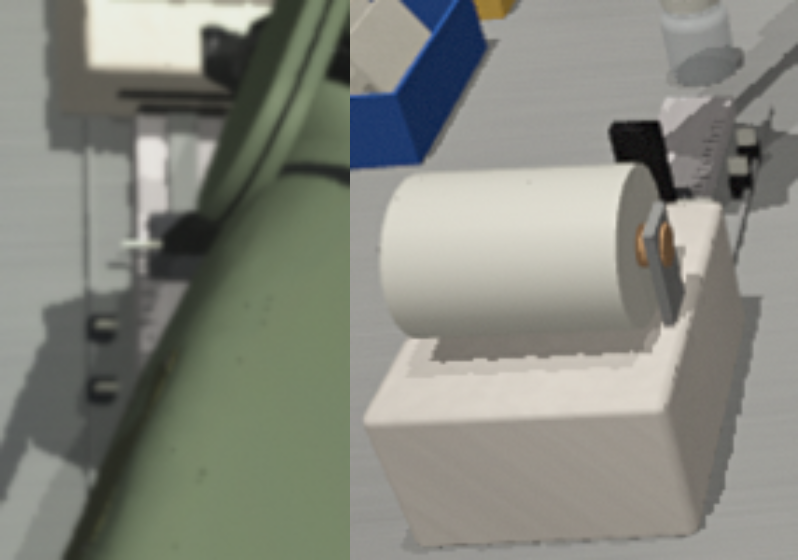

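The left crop shows the pointer at (140,243) and the clips at (105,326) and (102,387), all clear of the arm. I'll lower behind the paddle.

```bash
python3 -m inch '[[[-2,0,40,0,0,0,-1],[-2,0,80,0,0,0,-1],[-2,0,120,0,0,0,-1],[-2,0,150,0,0,0,-1],[-2,0,179,0,0,0,-1],[-2,0,179,0,0,0,-1],[-2,0,179,0,0,0,-1],[-2,0,179,0,0,0,-1]]]'
python3 -c "
from h import *
where();go(612,-321,62,87.5)"
python3 -m inch '[[[5,0,0,0,0,0,-1],[10,0,0,0,0,0,-1],[15,0,0,0,0,0,-1],[20,0,0,0,0,0,-1],[25,0,0,0,0,0,-1],[30,0,0,0,0,0,-1],[30,0,0,0,0,0,-1],[30,0,0,0,0,0,-1],[30,0,0,0,0,0,-1]]]'
python3 - <<'E'
from h import *
s=snap('top');where()
cv2.imwrite('pics/feed2.png',cv2.resize(s['img'][160:260,380:450],None,fx=6,fy=6))
E
```

```text
clock: 3.55
tool_pos: [643.9, -323.6, 65.0]
orientation: [0.004, 0.021, 1.0, -0.005]
wrist_force: [0.6, -0.4, -0.8]
gripper_width: 0.004
t 3.55 tcp [ 643.9 -323.6   65. ] head 87.6 F [ 0.6 -0.4 -0.8] w 0.004
GO [32.   1.3  2.7] [-0.009  0.009  0.001]
clock: 4.45
tool_pos: [614.5, -322.4, 65.3]
orientation: [0.005, 0.021, 1.0, -0.005]
wrist_force: [3.2, 1.3, 4.0]
gripper_width: 0.003
t 4.5 tcp [ 614.5 -322.4   65.3] head 87.6 F [2.9 1.4 5.1] w 0.001
```

View pics/feed2.png

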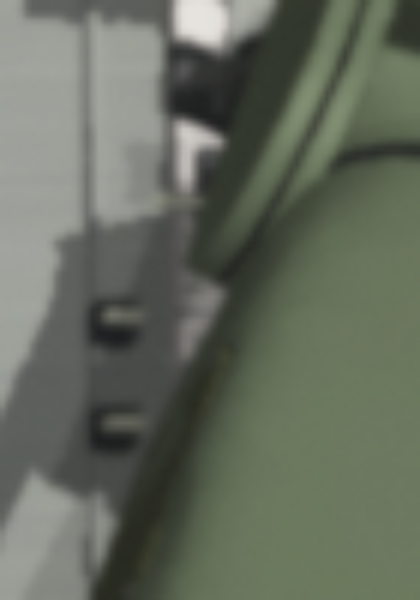

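The pointer is at crop (182,202) and the clips at y=317 and y=424. The slide is out about 10 mm, so about 44 mm more to the near clip.

```bash
python3 -m inch '[[[7,0,0,0,0,0,-1],[14,0,0,0,0,0,-1],[21,0,0,0,0,0,-1],[28,0,0,0,0,0,-1],[35,0,0,0,0,0,-1],[40,0,0,0,0,0,-1],[44,0,0,0,0,0,-1],[44,0,0,0,0,0,-1],[44,0,0,0,0,0,-1],[44,0,0,0,0,0,-1]]]'
python3 - <<'E'
from h import *
s=snap('top');where()
cv2.imwrite('pics/feed3.png',cv2.resize(s['img'][190:250,385:435],None,fx=10,fy=10,interpolation=cv2.INTER_CUBIC))
np.set_printoptions(linewidth=200);print(s['img'][206:220,396:416].min(2))
E
```

```text
clock: 5.5
tool_pos: [571.8, -320.1, 65.3]
orientation: [0.006, 0.021, 1.0, -0.005]
wrist_force: [5.1, 2.6, 3.4]
gripper_width: 0.005
t 5.55 tcp [ 571.8 -320.1   65.4] head 87.5 F [5.  2.5 3.9] w -0.003
[[155 157 153 152 150 143 134 131 131 130 125 102  88 115 164 166 116  69  62  63]
 [155 156 152 151 147 140 133 131 131 131 124 104  87 112 151 138  90  57  53  50]
 [151 152 149 147 142 133 130 130 130 130 124 103  86 108 141 122  78  50  44  42]
 [130 129 125 124 119 114 116 123 129 130 125 104  86 102 131 119  82  54  44  42]
 [ 89  86  87  86  84  85  95 113 126 129 125 108  89  93 106 104  85  65  56  52]
 [ 58  75  89  93  94  94 100 115 124 128 126 111  96  95  99 100  92  82  76  69]
 [ 55  83 104 109 110 110 114 121 126 128 122 107  93  93  97  98  92  83  78  72]
 [ 50  71  84  86  88  89  95 106 113 116 108  93  84  84  94  94  82  64  55  55]
 [ 37  46  51  51  53  57  70  84  91  89  84  78  76  82  91  92  76  53  45  45]
 [ 32  33  32  33  34  39  54  74  85  81  74  72  75  82  91  89  70  50  45  46]
 [ 38  35  32  32  33  40  58  77  83  79  74  73  76  81  91  90  69  51  47  48]
 [ 60  51  44  44  46  53  71  84  83  75  73  74  76  81  92  91  74  53  49  47]
 [ 81  76  71  69  70  75  84  86  80  74  73  73  75  81  91  93  76  55  48  47]
 [ 89  90  88  88  90  89  89  85  76  73  73  73  75  81  89  91  75  54  47  45]]
```

View pics/feed3.png

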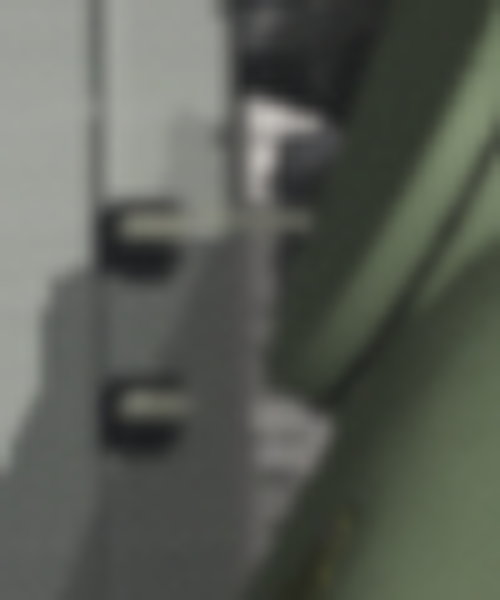

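At the near clip, the pointer is at y=219 and the clip line at y=224 in the crop, so it's about 1 mm short. I'll add 1 mm, hold for 2 s or more, then let the slide go home.

```bash
python3 -m inch '[[[1,0,0,0,0,0,-1],[1,0,0,0,0,0,-1],[1,0,0,0,0,0,-1],[1,0,0,0,0,0,-1],[1,0,0,0,0,0,-1],[1,0,0,0,0,0,-1],[1,0,0,0,0,0,-1],[1,0,0,0,0,0,-1],[1,0,0,0,0,0,-1],[1,0,0,0,0,0,-1],[1,0,0,0,0,0,-1],[1,0,0,0,0,0,-1]]]'
python3 -m inch '[[[0,0,0,0,0,0,-1],[0,0,0,0,0,0,-1],[0,0,0,0,0,0,-1],[0,0,0,0,0,0,-1],[0,0,0,0,0,0,-1],[0,0,0,0,0,0,-1],[0,0,0,0,0,0,-1],[0,0,0,0,0,0,-1],[0,0,0,0,0,0,-1],[0,0,0,0,0,0,-1],[0,0,0,0,0,0,-1],[0,0,0,0,0,0,-1]]]'
python3 - <<'E'
from h import *
s=snap('top');where()
np.set_printoptions(linewidth=200);print(s['img'][208:216,396:416].min(2))
E
python3 -m inch '[[[-10,0,0,0,0,0,-1],[-20,0,0,0,0,0,-1],[-30,0,0,0,0,0,-1],[-40,0,0,0,0,0,-1],[-50,0,0,0,0,0,-1],[-60,0,0,0,0,0,-1],[-66,0,0,0,0,0,-1],[-70,0,0,0,0,0,-1],[-70,0,0,0,0,0,-1],[-70,0,0,0,0,0,-1],[-70,0,0,0,0,0,-1],[-70,0,0,0,0,0,-1]]]'
python3 -m inch '[[[0,0,0,0,0,0,-1],[0,0,0,0,0,0,-1],[0,0,0,0,0,0,-1],[0,0,0,0,0,0,-1],[0,0,0,0,0,0,-1],[0,0,0,0,0,0,-1],[0,0,0,0,0,0,-1],[0,0,0,0,0,0,-1],[0,0,0,0,0,0,-1],[0,0,0,0,0,0,-1],[0,0,0,0,0,0,-1],[0,0,0,0,0,0,-1]]]'
python3 - <<'E'
from h import *
s=snap('top');where()
np.set_printoptions(linewidth=200);print(s['img'][184:196,402:416].min(2))
E
```

```text
clock: 6.75
tool_pos: [571.9, -320.1, 65.4]
orientation: [0.007, 0.021, 1.0, -0.005]
wrist_force: [5.8, 0.3, 1.1]
gripper_width: 0.001
clock: 7.95
tool_pos: [573.1, -320.2, 65.4]
orientation: [0.008, 0.021, 1.0, -0.005]
wrist_force: [6.4, 0.4, 2.0]
gripper_width: -0.001
t 8.0 tcp [ 573.1 -320.2   65.4] head 87.5 F [6.  0.7 1.4] w -0.003
[[151 152 149 147 141 132 129 130 131 131 125 102  85 108 141 122  78  50  41  42]
 [131 129 125 124 119 113 116 123 129 130 125 104  88 102 132 119  83  58  50  47]
 [ 89  86  86  85  82  83  95 113 125 129 127 110  94  97 108 106  89  75  70  63]
 [ 58  72  89  93  91  92 101 115 125 127 127 112  98  97  99 100  95  86  82  72]
 [ 53  81 104 109 110 110 112 120 127 127 121 104  89  89  95  95  88  73  68  62]
 [ 50  70  84  87  87  90  94 102 113 113 105  92  80  82  93  93  78  57  49  49]
 [ 38  47  50  51  52  57  64  80  88  87  82  77  77  82  92  92  75  52  44  46]
 [ 31  33  32  33  34  39  52  73  83  81  73  74  76  82  90  89  71  50  44  46]]
clock: 9.2
tool_pos: [642.7, -323.2, 66.7]
orientation: [0.008, 0.022, 1.0, -0.005]
wrist_force:
[... 255 characters left out ...]
4 109 105 105  92  81  85  89  72  54  46  48  53]
 [105  99  93  85  81  78  78  84  85  66  50  47  50  56]
 [ 93  92  88  80  73  73  76  82  78  60  48  47  52  56]
 [ 90  90  87  80  74  75  78  81  70  54  48  49  53  55]
 [ 90  89  85  82  82  83  85  84  70  52  48  50  52  54]
 [ 89  87  88  92  95  96  96  90  70  53  47  49  50  51]
 [ 89  84  82  84  86  88  87  81  69  56  50  47  48  48]
 [ 89  83  76  74  75  76  77  78  77  70  56  47  46  44]
 [ 89  81  74  72  72  72  75  82  89  86  65  47  43  38]
 [ 86  78  74  71  72  73  75  83  93  90  67  48  42  39]
 [ 82  74  72  71  71  72  76  82  89  86  65  46  46  47]
 [ 75  71  71  71  71  73  76  81  85  81  60  47  46  48]]
```

The slide is home again (pointer row 189). At the end of the hold the pointer had sagged to about 2 mm short, which was still inside the window. As cheap insurance I'll repeat the near hold better centred, then go home and on to the far clip.

```bash
python3 -m inch '[[[12,0,0,0,0,0,-1],[24,0,0,0,0,0,-1],[32,0,0,0,0,0,-1],[40,0,0,0,0,0,-1],[48,0,0,0,0,0,-1],[56,0,0,0,0,0,-1],[64,0,0,0,0,0,-1],[70,0,0,0,0,0,-1],[74,0,0,0,0,0,-1],[74,0,0,0,0,0,-1],[74,0,0,0,0,0,-1],[74,0,0,0,0,0,-1]]]'
python3 -c "
from h import *
s=snap('top');where()
np.set_printoptions(linewidth=200);print(s['img'][208:216,398:416].min(2))"
python3 -m inch '[[[1,0,0,0,0,0,-1],[1,0,0,0,0,0,-1],[1,0,0,0,0,0,-1],[1,0,0,0,0,0,-1],[1,0,0,0,0,0,-1],[1,0,0,0,0,0,-1],[1,0,0,0,0,0,-1],[1,0,0,0,0,0,-1],[1,0,0,0,0,0,-1],[1,0,0,0,0,0,-1],[1,0,0,0,0,0,-1],[1,0,0,0,0,0,-1]]]'
python3 -m inch '[[[1,0,0,0,0,0,-1],[1,0,0,0,0,0,-1],[1,0,0,0,0,0,-1],[1,0,0,0,0,0,-1],[1,0,0,0,0,0,-1],[1,0,0,0,0,0,-1],[1,0,0,0,0,0,-1],[1,0,0,0,0,0,-1],[1,0,0,0,0,0,-1],[1,0,0,0,0,0,-1]]]'
python3 -c "
from h import *
s=snap('top');where()
np.set_printoptions(linewidth=200);print(s['img'][208:216,398:416].min(2))"
python3 -m inch '[[[-10,0,0,0,0,0,-1],[-20,0,0,0,0,0,-1],[-30,0,0,0,0,0,-1],[-40,0,0,0,0,0,-1],[-50,0,0,0,0,0,-1],[-60,0,0,0,0,0,-1],[-66,0,0,0,0,0,-1],[-70,0,0,0,0,0,-1],[-70,0,0,0,0,0,-1],[-70,0,0,0,0,0,-1],[-70,0,0,0,0,0,-1],[-70,0,0,0,0,0,-1]]]'
python3 -m inch '[[[0,0,0,0,0,0,-1],[0,0,0,0,0,0,-1],[0,0,0,0,0,0,-1],[0,0,0,0,0,0,-1],[0,0,0,0,0,0,-1],[0,0,0,0,0,0,-1],[0,0,0,0,0,0,-1],[0,0,0,0,0,0,-1],[0,0,0,0,0,0,-1],[0,0,0,0,0,0,-1],[0,0,0,0,0,0,-1],[0,0,0,0,0,0,-1]]]'
python3 - <<'E'
from h import *
s=snap('top');where()
np.set_printoptions(linewidth=200);print(s['img'][184:194,402:412].min(2))
E
```

```text
clock: 11.65
tool_pos: [570.8, -319.6, 66.3]
orientation: [0.01, 0.022, 1.0, -0.005]
wrist_force: [5.8, 2.0, -0.4]
gripper_width: 0.0
t 11.7 tcp [ 570.8 -319.6   66.3] head 87.5 F [5.4 2.3 0.6] w 0.002
[[149 147 142 135 130 131 130 131 125 103  87 110 145 125  80  51  47  46]
 [126 125 122 119 118 124 129 130 125 103  86 112 153 134  86  53  44  42]
 [ 87  88  85  87  97 113 128 129 125 104  87 110 152 136  89  57  48  45]
 [ 90  94  93  95 102 116 125 129 127 110  95 107 136 125  90  69  64  61]
 [106 110 110 111 113 120 126 128 126 112  98 100 110 107  92  79  74  70]
 [ 84  86  87  90  97 110 121 124 120 104  90  90  97  97  87  71  64  62]
 [ 51  52  53  58  71  92 106 108 104  91  81  83  92  93  77  57  49  49]
 [ 34  33  34  40  54  75  86  86  83  78  76  82  91  90  71  50  43  46]]
clock: 12.9
tool_pos: [571.7, -319.7, 66.6]
orientation: [0.012, 0.022, 1.0, -0.005]
wrist_force: [5.6, 0.3, -1.7]
gripper_width: 0.001
clock: 13.9
tool_pos: [572.4, -319.7, 66.8]
orientation: [0.014, 0.022, 1.0, -0.006]
wrist_force: [5.6, 0.7, -2.6]
gripper_width: 0.003
t 13.95 tcp [ 572.4 -319.
[... 724 characters left out ...]
, -0.006]
wrist_force: [-0.6, -0.2, -0.2]
gripper_width: 0.001
clock: 16.35
tool_pos: [642.0, -322.8, 68.8]
orientation: [0.014, 0.022, 1.0, -0.006]
wrist_force: [-0.5, -0.7, -0.2]
gripper_width: -0.001
t 16.4 tcp [ 642.  -322.8   68.8] head 87.4 F [0.5 0.5 0.2] w -0.0
[[143 137 136 135 128 103  82  87  93  88]
 [125 111 105 104 104  92  81  86  91  82]
 [ 99  93  90  87  84  80  78  84  87  72]
 [ 91  90  88  82  77  74  78  83  82  64]
 [ 90  91  91  88  84  82  85  87  79  61]
 [ 89  91  94  96  96  95  95  90  74  55]
 [ 90  88  87  86  87  89  87  79  63  51]
 [ 90  83  76  75  75  76  77  73  59  49]
 [ 88  82  74  72  72  73  75  75  65  52]
 [ 88  82  74  72  71  72  75  80  75  62]]
```

Near hold confirmed: the pointer went from row 212.0 to 211.6 against the clip at 211.9. The slide is home, so on to the far clip.

```bash
python3 -m inch '[[[14,0,0,0,0,0,-1],[26,0,0,0,0,0,-1],[38,0,0,0,0,0,-1],[50,0,0,0,0,0,-1],[62,0,0,0,0,0,-1],[74,0,0,0,0,0,-1],[86,0,0,0,0,0,-1],[98,0,0,0,0,0,-1],[108,0,0,0,0,0,-1],[113,0,0,0,0,0,-1],[113,0,0,0,0,0,-1],[113,0,0,0,0,0,-1]]]'
python3 - <<'E'
from h import *
s=snap('top');where()
np.set_printoptions(linewidth=200);print(s['img'][224:236,398:416].min(2))
cv2.imwrite('pics/feed4.png',cv2.resize(s['img'][190:250,385:435],None,fx=8,fy=8,interpolation=cv2.INTER_CUBIC))
E
```

```text
clock: 17.6
tool_pos: [533.1, -317.9, 67.8]
orientation: [0.019, 0.023, 1.0, -0.006]
wrist_force: [6.7, 4.1, 4.4]
gripper_width: 0.003
t 17.65 tcp [ 533.2 -317.9   67.8] head 87.4 F [8.2 3.3 3.5] w -0.001
[[154 151 145 136 132 132 131 132 125 104  84  99 141 137 100  66  61  58]
 [153 151 147 139 134 132 131 130 124 102  83  99 147 156 117  68  53  48]
 [145 145 143 136 128 128 130 130 124 103  84 104 156 171 127  70  47  42]
 [117 116 115 110 108 119 129 132 128 110  91 105 151 156 116  72  56  52]
 [ 82  85  85  85  91 113 129 133 130 118 103 106 128 126 103  83  77  71]
 [ 92 100 102 102 108 120 128 128 124 115 101  98 105 104  94  83  78  74]
 [ 99 106 109 111 113 114 113 108 102  93  86  86  93  97  86  68  59  57]
 [ 76  79  81  85  88  91  91  85  81  77  77  81  90  95  84  59  47  44]
 [ 46  48  49  52  59  75  84  79  73  72  74  79  88  91  80  57  43  41]
 [ 33  33  34  37  52  74  81  77  72  72  74  74  79  82  72  53  41  42]
 [ 38  37  39  45  63  79  80  74  71  72  73  75  82  84  75  54  42  42]
 [ 59  60  60  66  78  85  80  74  71  72  74  78  88  92  81  56  42  42]]
```

View pics/feed4.png

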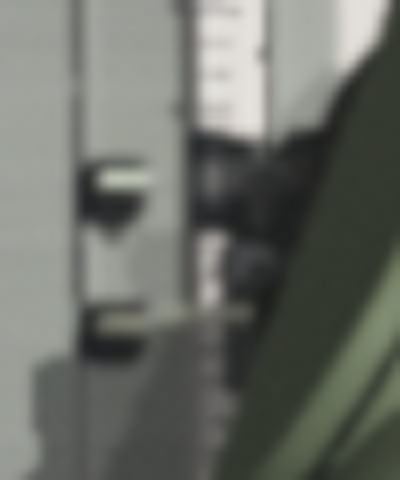

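The pointer is at row 228.6 and the far clip at 229.6, so it's about 2.5 mm short. I'll nudge it, hold, and check again.

```bash
python3 -m inch '[[[4,0,0,0,0,0,-1],[4,0,0,0,0,0,-1],[4,0,0,0,0,0,-1],[4,0,0,0,0,0,-1],[4,0,0,0,0,0,-1],[4,0,0,0,0,0,-1],[4,0,0,0,0,0,-1],[4,0,0,0,0,0,-1]]]'
python3 -c "
from h import *
s=snap('top');where()
np.set_printoptions(linewidth=200);print(s['img'][226:234,398:416].min(2))"
python3 -m inch '[[[2,0,0,0,0,0,-1],[2,0,0,0,0,0,-1],[2,0,0,0,0,0,-1],[2,0,0,0,0,0,-1],[2,0,0,0,0,0,-1],[2,0,0,0,0,0,-1],[2,0,0,0,0,0,-1],[2,0,0,0,0,0,-1],[2,0,0,0,0,0,-1],[2,0,0,0,0,0,-1],[2,0,0,0,0,0,-1],[2,0,0,0,0,0,-1]]]'
python3 -m inch '[[[2,0,0,0,0,0,-1],[2,0,0,0,0,0,-1],[2,0,0,0,0,0,-1],[2,0,0,0,0,0,-1],[2,0,0,0,0,0,-1],[2,0,0,0,0,0,-1],[2,0,0,0,0,0,-1],[2,0,0,0,0,0,-1],[2,0,0,0,0,0,-1],[2,0,0,0,0,0,-1],[2,0,0,0,0,0,-1],[2,0,0,0,0,0,-1]]]'
python3 -c "
from h import *
s=snap('top');where()
np.set_printoptions(linewidth=200);print(s['img'][226:234,398:416].min(2))"
```

```text
clock: 18.45
tool_pos: [532.7, -318.1, 68.7]
orientation: [0.022, 0.023, 0.999, -0.007]
wrist_force: [8.6, 1.3, -0.8]
gripper_width: 0.002
t 18.5 tcp [ 532.6 -318.1   68.7] head 87.3 F [ 8.1  1.5 -0.9] w 0.0
[[146 143 139 132 127 127 130 129 124 102  84 103 159 174 130  71  49  46]
 [117 116 114 108 108 119 128 131 126 107  88 104 155 172 132  74  53  49]
 [ 83  86  85  84  91 113 128 132 130 117 100 103 133 146 118  83  71  68]
 [ 92  99 101 102 107 120 127 128 127 118 103  99 108 111 102  87  79  74]
 [ 99 107 109 112 114 120 123 123 120 107  93  88  95  98  91  74  66  63]
 [ 76  79  82  83  88  97 103 103  99  89  81  81  90  96  84  61  50  46]
 [ 48  48  50  50  59  76  84  82  80  76  74  78  87  91  79  56  43  41]
 [ 34  34  33  38  54  73  80  77  73  73  74  75  79  81  73  53  42  42]]
clock: 19.7
tool_pos: [533.8, -318.3, 69.3]
orientation: [0.026, 0.023, 0.999, -0.008]
wrist_force: [7.8, 1.0, -2.5]
gripper_width: -0.0
clock: 20.9
tool_pos: [534.8, -318.5, 69.5]
orientation: [0.029, 0.024, 0.999, -0.008]
wrist_force: [8.1, 1.1, -4.3]
gripper_width: 0.001
t 20.95 tcp [ 534.8 -318.5   69.5] head 87.2 F [ 7.3  1.2 -3.7] w 0.001
[[146 144 142 135 128 128 130 130 124 105  86 103 154 168 128  73  50  48]
 [117 117 114 110 108 118 128 131 128 114  98 105 141 151 119  79  65  61]
 [ 84  86  85  84  91 111 125 128 127 119 106 102 117 118 102  87  82  77]
 [ 92  99 100 101 106 117 121 120 120 109  95  93  97  95  86  75  72  69]
 [100 107 109 111 113 112 108 105 101  90  82  83  90  92  80  59  52  50]
 [ 77  80  82  84  87  91  92  88  84  77  76  80  90  94  82  57  43  41]
 [ 48  48  49  51  60  77  87  86  79  75  75  78  87  92  79  55  43  41]
 [ 34  34  34  37  52  74  85  83  77  73  74  74  78  81  73  53  42  41]]
```

It sagged to about 3 mm short, which is too close to the limit. I'll correct the accumulated tilt and re-centre.

```bash
python3 -c "
from h import *
go(530,-318,68,87.5)"
```

```text
GO [4.9 0.3 1.2] [-0.016  0.058 -0.004]
```

```bash
python3 -m inch '[[[3,0,1,-0.01,0.03,0,-1],[6,0,1,-0.016,0.058,0,-1],[7,0,1,-0.016,0.063,0,-1],[7,0,1,-0.016,0.063,0,-1],[7,0,1,-0.016,0.063,0,-1],[7,0,1,-0.016,0.063,0,-1],[7,0,1,-0.016,0.063,0,-1],[7,0,1,-0.016,0.063,0,-1]]]'
python3 -c "
from h import *
s=snap('top');where();go(530,-318,68,87.5)
np.set_printoptions(linewidth=200);print(s['img'][226:234,398:416].min(2))"
```

```text
clock: 21.75
tool_pos: [531.5, -318.0, 68.8]
orientation: [0.001, 0.024, 1.0, -0.0]
wrist_force: [8.0, 1.7, -2.8]
gripper_width: -0.0
t 21.8 tcp [ 531.5 -318.    68.8] head 87.2 F [ 8.5  3.  -2.7] w 0.001
GO [ 1.5 -0.   0.8] [-0.     0.003 -0.005]
[[146 144 143 136 128 128 130 130 124 102  83 101 152 167 126  70  45  42]
 [117 116 114 111 110 120 129 132 126 107  88  96 131 144 112  69  51  49]
 [ 83  85  85  85  93 117 133 134 130 116 101  97 108 112  99  79  70  65]
 [ 92  99 100 102 109 124 130 129 125 115 104  97 100 101  96  85  77  73]
 [ 99 106 108 111 113 116 112 107 102  94  89  88  94  97  90  73  66  61]
 [ 76  78  81  85  86  87  86  81  78  77  77  81  92  96  85  61  49  46]
 [ 47  48  48  51  57  72  79  76  72  73  74  78  87  91  80  56  43  42]
 [ 33  33  33  38  52  71  79  76  72  72  73  75  79  81  73  53  42  42]]
```

```bash
python3 -m inch '[[[4,0,0,0,0.01,0,-1],[4,0,0,0,0.01,0,-1],[4,0,0,0,0.01,0,-1],[4,0,0,0,0.01,0,-1],[4,0,0,0,0.01,0,-1],[4,0,0,0,0.01,0,-1],[4,0,0,0,0.01,0,-1],[4,0,0,0,0.01,0,-1],[4,0,0,0,0.01,0,-1],[4,0,0,0,0.01,0,-1],[4,0,0,0,0.01,0,-1],[4,0,0,0,0.01,0,-1]]]'
python3 -m inch '[[[3,0,0,0,0.01,0,-1],[3,0,0,0,0.01,0,-1],[3,0,0,0,0.01,0,-1],[3,0,0,0,0.01,0,-1],[3,0,0,0,0.01,0,-1],[3,0,0,0,0.01,0,-1],[3,0,0,0,0.01,0,-1],[3,0,0,0,0.01,0,-1],[3,0,0,0,0.01,0,-1],[3,0,0,0,0.01,0,-1],[3,0,0,0,0.01,0,-1],[3,0,0,0,0.01,0,-1]]]'
python3 -c "
from h import *
s=snap('top');where()
np.set_printoptions(linewidth=200);print(s['img'][226:234,398:416].min(2))"
```

```text
clock: 23.0
tool_pos: [530.9, -318.1, 69.2]
orientation: [0.0, 0.025, 1.0, -0.001]
wrist_force: [7.6, 0.2, -3.7]
gripper_width: -0.003
clock: 24.2
tool_pos: [531.2, -318.2, 69.3]
orientation: [-0.001, 0.025, 1.0, -0.001]
wrist_force: [6.8, 1.3, -5.0]
gripper_width: 0.001
t 24.25 tcp [ 531.2 -318.2   69.3] head 87.1 F [ 7.7  1.5 -3.9] w 0.0
[[145 143 144 136 130 128 130 129 123 103  83 100 152 166 125  69  45  42]
 [117 116 115 110 110 119 129 132 127 107  87  95 131 144 112  70  52  49]
 [ 84  85  85  84  94 118 134 134 128 116  99  95 106 113  98  79  70  67]
 [ 92  99 100 102 110 125 132 127 121 113 100  95  99 100  95  84  80  75]
 [100 107 110 111 117 121 116 103  97  93  87  89  94  98  90  74  66  62]
 [ 75  79  82  84  88  96  93  83  78  77  77  81  92  95  84  62  50  47]
 [ 46  48  49  51  59  74  80  77  73  73  75  79  86  91  81  56  44  43]
 [ 34  33  33  38  51  73  80  76  72  72  74  74  79  81  73  52  43  42]]
```

The pointer held steady for 2.4 s about 1.5 mm from the far clip, within the 4 mm allowed. Sending the slide home and lifting away.

```bash
python3 -m inch '[[[-12,0,0,0,0,0,-1],[-24,0,0,0,0,0,-1],[-36,0,0,0,0,0,-1],[-48,0,0,0,0,0,-1],[-60,0,0,0,0,0,-1],[-72,0,0,0,0,0,-1],[-84,0,0,0,0,0,-1],[-96,0,0,0,0,0,-1],[-106,0,0,0,0,0,-1],[-112,0,0,0,0,0,-1],[-112,0,0,0,0,0,-1],[-112,0,0,0,0,0,-1]]]'
python3 -m inch '[[[0,0,0,0,0,0,-1],[0,0,0,0,0,0,-1],[0,0,0,0,0,0,-1],[0,0,-20,0,0,0,-1],[0,0,-50,0,0,0,-1],[0,0,-90,0,0,0,-1],[0,0,-130,0,0,0,-1],[0,0,-170,0,0,0,-1],[0,0,-170,0,0,0,-1],[0,0,-170,0,0,0,-1]]]'
python3 - <<'E'
from h import *
s=snap('top');W=cloud(s);where()
np.set_printoptions(linewidth=200);print(s['img'][186:193,402:412].min(2))
shells(s,W)
go(545,-112.7,200,115.3)
E
```

```text
clock: 25.45
tool_pos: [642.6, -323.7, 68.8]
orientation: [-0.002, 0.025, 1.0, -0.001]
wrist_force: [-0.0, -0.3, 0.1]
gripper_width: -0.001
clock: 26.45
tool_pos: [643.4, -323.6, 240.1]
orientation: [-0.001, 0.025, 1.0, -0.001]
wrist_force: [0.3, -0.4, -0.5]
gripper_width: -0.0
t 26.5 tcp [ 642.7 -323.3  238.2] head 87.1 F [-1.   0.3 -0.2] w -0.001
[[151 151 149 148 137 110 103 155 203 196]
 [151 151 150 146 128 104 107 157 204 201]
 [149 149 154 160 155 144 146 175 205 197]
 [148 150 159 181 191 190 189 195 199 188]
 [150 150 154 160 157 148 145 145 149 145]
 [150 148 146 142 126 104  95 107 126 126]
 [148 142 136 133 124 103  85  93 109 104]]
px [327. 177.] n 423 c [ 644.2 -100.4] mean [ 642.4 -101.3   27.1] size 108 27 axis deg 18.1 ztop 31.3
px [272. 207.] n 535 c [578.3  22.2] mean [576.9  24.4  29.8] size 51 69 axis deg 144.9 ztop 36.0
px [333. 219.] n 440 c [ 544.8 -113.3] mean [ 545.  -112.6   26.6] size 104 23 axis deg 25.3 ztop 30.9
px [264. 259.] n 443 c [459.   46.1] mean [459.   46.   26.6] size 103 23 axis deg 18.7 ztop 31.1
px [330. 257.] n 548 c [ 460.5 -100.5] mean [ 457.6 -100.9   29.8] size 51 67 axis deg 150.1 ztop 36.2
GO [108.  205.4  38.5] [-0.    -0.005 -0.492]
```

The slide is home. Oyster 1 has been knocked to (577,24). Next, pick the razor at (545,-113).

```bash
python3 -m inch '[[[36,68,13,0,0,-0.12,0.2],[72,136,26,0,0,-0.25,0.2],[108,205,38,0,0,-0.37,0.2],[108,205,38,0,0,-0.492,0.2],[108,205,80,0,0,-0.492,0.2],[108,205,110,0,0,-0.492,0.2],[108,205,130,0,0,-0.492,0.2],[108,205,130,0,0,-0.492,0.2],[108,205,130,0,0,-0.492,0.2]]]'
python3 -c "
from h import *
where();go(545,-112.7,15,115.3)"
```

```text
clock: 27.4
tool_pos: [544.2, -113.2, 107.8]
orientation: [-0.003, -0.219, 0.976, 0.0]
wrist_force: [-0.1, 0.1, 0.4]
gripper_width: 0.605
t 27.4 tcp [ 544.2 -113.2  107.8] head 115.3 F [-0.1  0.1  0.4] w 0.605
GO [-1.6 -0.1 92.8] [ 0.002 -0.007  0.   ]
```

```bash
python3 -m inch '[[[-1,0,40,0,0,0,0.2],[-1,0,70,0,0,0,0.2],[-1,0,85,0,0,0,0.2],[-1,0,93,0,0,0,0.2],[-1,0,93,0,0,0,0.2],[-1,0,93,0,0,0,-1],[-1,0,93,0,0,0,-1],[-1,0,93,0,0,0,-1],[-1,0,93,0,0,0,-1],[-1,0,93,0,0,0,-1]]]'
python3 -m inch '[[[0,0,-30,0,0,0,-1],[0,0,-60,0,0,0,-1],[0,0,-100,0,0,0,-1],[0,0,-140,0,0,0,-1],[0,0,-150,0,0,0,-1],[0,0,-150,0,0,0,-1]]]'
python3 -c "
from h import *
where();go(637,254,165,88.7)"
```

```text
clock: 28.4
tool_pos: [545.5, -113.2, 16.4]
orientation: [-0.002, -0.219, 0.976, -0.0]
wrist_force: [-0.7, 0.0, 5.6]
gripper_width: 0.236
clock: 29.0
tool_pos: [547.0, -113.2, 168.4]
orientation: [0.0, -0.219, 0.976, -0.001]
wrist_force: [0.1, 0.5, -1.4]
gripper_width: 0.239
t 29.0 tcp [ 547.  -113.2  168.4] head 115.3 F [ 0.1  0.5 -1.4] w 0.239
GO [-238.3  293.5    2.5] [-0.003  0.     0.464]
```

```bash
python3 -m inch '[[[-40,49,0,0,0,0.1,-1],[-80,98,0,0,0,0.2,-1],[-120,147,0,0,0,0.3,-1],[-160,196,0,0,0,0.4,-1],[-200,245,0,0,0,0.464,-1],[-220,272,0,0,0,0.464,-1],[-238,293,0,0,0,0.464,-1],[-238,293,0,0,0,0.464,-1],[-238,293,0,0,0,0.464,-1]]]'
python3 -c "
from h import *
where();go(637,252,20,88.7)"
```

```text
clock: 29.9
tool_pos: [636.1, 257.2, 164.0]
orientation: [-0.002, 0.009, 1.0, -0.001]
wrist_force: [0.3, 0.7, -0.6]
gripper_width: 0.234
t 29.9 tcp [636.1 257.2 164. ] head 89.0 F [ 0.3  0.7 -0.6] w 0.234
GO [ -1.4  -4.8 144. ] [-0.003 -0.003  0.005]
```

```bash
python3 -m inch '[[[-1,-5,40,0,0,0,-1],[-1,-5,80,0,0,0,-1],[-1,-5,115,0,0,0,-1],[-1,-5,135,0,0,0,-1],[-1,-5,144,0,0,0,-1],[-1,-5,144,0,0,0,-1],[-1,-5,144,0,0,0,-0.1],[-1,-5,144,0,0,0,-0.1],[-1,-5,144,0,0,0,-0.1],[-1,-5,144,0,0,0,-0.1]]]'
python3 -m inch '[[[0,0,-30,0,0,0,-0.1],[0,0,-60,0,0,0,-0.1],[0,0,-100,0,0,0,-0.1],[0,0,-145,0,0,0,-0.1],[0,0,-145,0,0,0,-0.1],[0,0,-145,0,0,0,0.2]]]'
python3 - <<'E'
from h import *
s=snap('top');W=cloud(s);where()
shells(s,W)
go(459,46,110,108.7)
cv2.imwrite('pics/p1.png',cv2.resize(s['img'][120:340,90:380],None,fx=2,fy=2))
E
```

```text
clock: 30.9
tool_pos: [637.1, 252.0, 21.1]
orientation: [-0.001, 0.009, 1.0, -0.001]
wrist_force: [0.1, -0.2, -0.2]
gripper_width: 0.449
clock: 31.5
tool_pos: [637.8, 252.6, 168.1]
orientation: [0.001, 0.009, 1.0, -0.0]
wrist_force: [-0.9, 0.0, -0.8]
gripper_width: 0.593
t 31.55 tcp [636.9 252.2 166.2] head 89.0 F [-0.  -0.4 -1.1] w 0.602
px [327. 178.] n 424 c [ 642.2 -100.8] mean [ 641.9 -101.4   26.9] size 105 25 axis deg 18.6 ztop 31.5
px [272. 207.] n 538 c [579.4  22.9] mean [576.9  24.5  29.9] size 51 70 axis deg 144.7 ztop 36.5
px [264. 259.] n 448 c [460.4  46.5] mean [458.9  46.   26.4] size 106 23 axis deg 18.7 ztop 30.6
px [330. 258.] n 553 c [ 460.4 -100. ] mean [ 457.3 -100.6   29.7] size 51 68 axis deg 149.2 ztop 36.3
GO [ 174.1 -209.2   56.9] [-0.002 -0.002 -0.344]
```

View pics/p1.png

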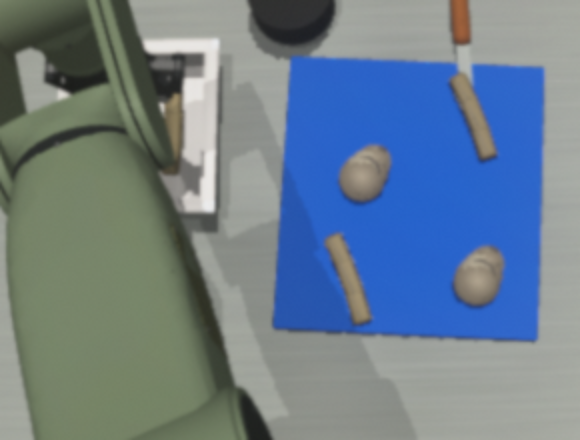

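The first razor lies in the pan (crop (172,135)). The board still holds two razors and two oysters. Next, the razor at (459,46).

```bash
python3 -m inch '[[[35,-42,0,0,0,-0.1,0.2],[70,-84,0,0,0,-0.2,0.2],[105,-126,15,0,0,-0.3,0.2],[140,-168,30,0,0,-0.344,0.2],[174,-209,57,0,0,-0.344,0.2],[174,-209,57,0,0,-0.344,0.2],[174,-209,57,0,0,-0.344,0.2],[174,-209,57,0,0,-0.344,0.2]]]'
python3 -c "
from h import *
where();go(459,46,15,108.7)"
```

```text
clock: 32.35
tool_pos: [458.6, 46.0, 109.1]
orientation: [-0.002, -0.162, 0.987, -0.001]
wrist_force: [0.1, -0.8, -0.5]
gripper_width: 0.601
t 32.35 tcp [458.6  46.  109.1] head 108.6 F [ 0.1 -0.8 -0.5] w 0.601
GO [-0.7 -0.  94.1] [-0.001 -0.004 -0.001]
```

```bash
python3 -m inch '[[[0,0,40,0,0,0,0.2],[0,0,70,0,0,0,0.2],[0,0,86,0,0,0,0.2],[0,0,94,0,0,0,0.2],[0,0,94,0,0,0,0.2],[0,0,94,0,0,0,-1],[0,0,94,0,0,0,-1],[0,0,94,0,0,0,-1],[0,0,94,0,0,0,-1],[0,0,94,0,0,0,-1]]]'
python3 -m inch '[[[0,0,-30,0,0,0,-1],[0,0,-60,0,0,0,-1],[0,0,-100,0,0,0,-1],[0,0,-140,0,0,0,-1],[0,0,-150,0,0,0,-1],[0,0,-150,0,0,0,-1]]]'
python3 -c "
from h import *
where();go(637,318,165,88.7)"
```

```text
clock: 33.35
tool_pos: [459.4, 46.0, 16.3]
orientation: [-0.0, -0.162, 0.987, -0.001]
wrist_force: [0.5, 0.9, 6.7]
gripper_width: 0.24
clock: 33.95
tool_pos: [460.3, 46.3, 167.9]
orientation: [0.002, -0.162, 0.987, -0.001]
wrist_force: [0.1, -0.6, 0.4]
gripper_width: 0.238
t 33.95 tcp [460.3  46.3 167.9] head 108.6 F [ 0.1 -0.6  0.4] w 0.238
GO [-254.2  201.2    3.3] [-0.002  0.004  0.347]
```

```bash
python3 -m inch '[[[-40,33,0,0,0,0.1,-1],[-80,66,0,0,0,0.2,-1],[-120,98,0,0,0,0.3,-1],[-160,130,0,0,0,0.347,-1],[-195,160,0,0,0,0.347,-1],[-230,185,0,0,0,0.347,-1],[-254,201,0,0,0,0.347,-1],[-254,201,0,0,0,0.347,-1],[-254,201,0,0,0,0.347,-1]]]'
python3 -c "
from h import *
where();go(637,318,20,88.7)"
```

```text
clock: 34.85
tool_pos: [635.7, 317.4, 165.1]
orientation: [-0.0, 0.011, 1.0, -0.002]
wrist_force: [0.1, -0.1, -0.5]
gripper_width: 0.234
t 34.85 tcp [635.7 317.4 165.1] head 88.8 F [ 0.1 -0.1 -0.5] w 0.234
GO [ -1.3   1.2 145.1] [-0.004 -0.     0.001]
```

```bash
python3 -m inch '[[[-1,0,40,0,0,0,-1],[-1,0,80,0,0,0,-1],[-1,0,115,0,0,0,-1],[-1,0,135,0,0,0,-1],[-1,0,145,0,0,0,-1],[-1,0,145,0,0,0,-1],[-1,0,145,0,0,0,-0.1],[-1,0,145,0,0,0,-0.1],[-1,0,145,0,0,0,-0.1],[-1,0,145,0,0,0,-0.1]]]'
python3 -m inch '[[[0,0,-30,0,0,0,-0.1],[0,0,-60,0,0,0,-0.1],[0,0,-100,0,0,0,-0.1],[0,0,-145,0,0,0,-0.1],[0,0,-145,0,0,0,-0.1],[0,0,-145,0,0,0,0.2]]]'
python3 - <<'E'
from h import *
s=snap('top');W=cloud(s);where()
shells(s,W)
go(642,-101.3,120,108.4)
E
```

```text
clock: 35.85
tool_pos: [637.1, 317.0, 21.2]
orientation: [0.001, 0.011, 1.0, -0.002]
wrist_force: [-0.5, -0.3, 0.1]
gripper_width: 0.45
clock: 36.45
tool_pos: [637.5, 317.9, 168.3]
orientation: [0.002, 0.011, 1.0, -0.001]
wrist_force: [-0.2, 0.1, -1.4]
gripper_width: 0.594
t 36.5 tcp [636.6 317.4 166.3] head 88.8 F [-0.9  0.1 -0.3] w 0.6
px [327. 178.] n 426 c [ 644.4 -102.2] mean [ 642.  -101.3   26.6] size 108 25 axis deg 18.4 ztop 30.8
px [272. 207.] n 533 c [579.4  22.7] mean [576.8  24.6  29.9] size 51 70 axis deg 145.4 ztop 36.3
px [330. 258.] n 553 c [ 460.  -101.8] mean [ 457.5 -100.7   29.7] size 51 69 axis deg 149.7 ztop 36.4
GO [ -14.3 -418.4   47.7] [-0.003  0.001 -0.343]
```

```bash
python3 -m inch '[[[-2,-49,0,0,0,-0.1,0.2],[-4,-98,0,0,0,-0.2,0.2],[-6,-147,0,0,0,-0.3,0.2],[-8,-196,0,0,0,-0.343,0.2],[-10,-245,0,0,0,-0.343,0.2],[-12,-294,0,0,0,-0.343,0.2],[-14,-343,15,0,0,-0.343,0.2],[-14,-390,30,0,0,-0.343,0.2],[-14,-418,47,0,0,-0.343,0.2],[-14,-418,47,0,0,-0.343,0.2],[-14,-418,47,0,0,-0.343,0.2],[-14,-418,47,0,0,-0.343,0.2]]]'
python3 -c "
from h import *
where();go(642,-101.3,15,108.4)"
```

```text
clock: 37.7
tool_pos: [641.7, -99.8, 120.4]
orientation: [0.0, -0.161, 0.987, -0.001]
wrist_force: [-0.1, -0.5, 0.5]
gripper_width: 0.606
t 37.7 tcp [641.7 -99.8 120.4] head 108.5 F [-0.1 -0.5  0.5] w 0.606
GO [ 1.000e-01 -1.200e+00  1.054e+02] [-0.003 -0.     0.001]
```

```bash
python3 -m inch '[[[0,-1,40,0,0,0,0.2],[0,-1,75,0,0,0,0.2],[0,-1,95,0,0,0,0.2],[0,-1,105,0,0,0,0.2],[0,-1,105,0,0,0,0.2],[0,-1,105,0,0,0,-1],[0,-1,105,0,0,0,-1],[0,-1,105,0,0,0,-1],[0,-1,105,0,0,0,-1],[0,-1,105,0,0,0,-1]]]'
python3 -m inch '[[[0,0,-15,0,0,0,-1],[0,0,-40,0,0,0,-1],[0,0,-80,0,0,0,-1],[0,0,-120,0,0,0,-1],[0,0,-150,0,0,0,-1],[0,0,-150,0,0,0,-1]]]'
python3 -c "
from h import *
where();go(637,285,165,88.7)"
```

```text
clock: 38.7
tool_pos: [643.4, -101.1, 17.4]
orientation: [0.002, -0.16, 0.987, -0.002]
wrist_force: [0.1, 0.6, 6.0]
gripper_width: 0.238
clock: 39.3
tool_pos: [645.5, -101.3, 174.3]
orientation: [0.007, -0.16, 0.987, -0.004]
wrist_force: [2.0, 0.1, -1.1]
gripper_width: 0.238
t 39.3 tcp [ 645.5 -101.3  174.3] head 108.5 F [ 2.   0.1 -1.1] w 0.238
GO [-114.1  369.2    7.1] [-0.008  0.015  0.345]
```

```bash
python3 -m inch '[[[-14,46,0,0,0,0.1,-1],[-28,92,0,0,0,0.2,-1],[-42,138,0,0,0,0.3,-1],[-56,184,0,0,0,0.345,-1],[-70,230,0,0,0,0.345,-1],[-84,276,0,0,0,0.345,-1],[-98,320,3,0,0,0.345,-1],[-110,352,7,-0.008,0.015,0.345,-1],[-114,369,7,-0.008,0.015,0.345,-1],[-114,369,7,-0.008,0.015,0.345,-1],[-114,369,7,-0.008,0.015,0.345,-1]]]'
python3 -c "
from h import *
where();go(637,285,32,88.7)"
```

```text
clock: 40.4
tool_pos: [636.8, 283.6, 165.1]
orientation: [-0.0, 0.011, 1.0, -0.0]
wrist_force: [-1.4, 0.4, -0.7]
gripper_width: 0.235
t 40.4 tcp [636.8 283.6 165.1] head 88.7 F [-1.4  0.4 -0.7] w 0.235
GO [ -0.2   1.6 133.1] [-0.001 -0.    -0.   ]
```

```bash
python3 -m inch '[[[0,1,40,0,0,0,-1],[0,1,80,0,0,0,-1],[0,1,110,0,0,0,-1],[0,1,126,0,0,0,-1],[0,1,133,0,0,0,-1],[0,1,133,0,0,0,-1],[0,1,133,0,0,0,-0.15],[0,1,133,0,0,0,-0.15],[0,1,133,0,0,0,-0.15],[0,1,133,0,0,0,-0.15]]]'
python3 -m inch '[[[0,0,-30,0,0,0,-0.15],[0,0,-60,0,0,0,-0.15],[0,0,-100,0,0,0,-0.1],[0,0,-133,0,0,0,-0.1],[0,0,-133,0,0,0,0.6],[0,0,-133,0,0,0,0.6]]]'
python3 - <<'E'
from h import *
s=snap('top');W=cloud(s);where()
shells(s,W)
go(573.5,27,115,55)
E
```

```text
clock: 41.4
tool_pos: [637.1, 284.6, 33.0]
orientation: [0.0, 0.011, 1.0, -0.0]
wrist_force: [0.1, -0.3, 0.1]
gripper_width: 0.427
clock: 42.0
tool_pos: [637.1, 284.9, 167.2]
orientation: [0.001, 0.011, 1.0, 0.0]
wrist_force: [0.4, 0.1, -0.4]
gripper_width: 0.778
t 42.05 tcp [636.4 284.6 165.6] head 88.7 F [-0.4 -0.4 -0.7] w 0.803
px [272. 207.] n 535 c [578.7  22.4] mean [576.9  24.5  29.8] size 51 69 axis deg 145.1 ztop 35.9
px [330. 258.] n 555 c [ 459.9 -101.7] mean [ 457.4 -100.7   29.6] size 51 68 axis deg 149.9 ztop 36.5
GO [  57.1 -258.9   50.8] [-0.001  0.     0.588]
```

```bash
python3 -m inch '[[[10,-45,0,0,0,0.1,0.6],[20,-90,0,0,0,0.2,0.6],[30,-135,5,0,0,0.3,0.6],[40,-180,15,0,0,0.4,0.6],[50,-225,30,0,0,0.5,0.6],[57,-259,51,0,0,0.588,0.6],[57,-259,51,0,0,0.588,0.6],[57,-259,51,0,0,0.588,0.6],[57,-259,51,0,0,0.588,0.6]]]'
python3 -c "
from h import *
where();go(573.5,27,11,55)"
```

```text
clock: 42.95
tool_pos: [573.9, 27.7, 114.5]
orientation: [0.0, 0.3, 0.954, -0.0]
wrist_force: [1.7, 0.3, 1.3]
gripper_width: 0.801
t 42.95 tcp [573.9  27.7 114.5] head 55.1 F [1.7 0.3 1.3] w 0.801
GO [ -0.   -0.8 103.5] [-0.     0.     0.001]
```

```bash
python3 -m inch '[[[0,-1,40,0,0,0,0.6],[0,-1,75,0,0,0,0.6],[0,-1,95,0,0,0,0.6],[0,-1,103,0,0,0,0.6],[0,-1,103,0,0,0,0.6],[0,-1,103,0,0,0,-1],[0,-1,103,0,0,0,-1],[0,-1,103,0,0,0,-1],[0,-1,103,0,0,0,-1],[0,-1,103,0,0,0,-1]]]'
python3 -m inch '[[[0,0,-15,0,0,0,-1],[0,0,-40,0,0,0,-1],[0,0,-80,0,0,0,-1],[0,0,-120,0,0,0,-1],[0,0,-150,0,0,0,-1],[0,0,-150,0,0,0,-1]]]'
python3 -c "
from h import *
where();go(447,288,165,0);go(447,288,165,40)"
```

```text
clock: 43.95
tool_pos: [574.8, 27.2, 13.5]
orientation: [0.002, 0.3, 0.954, 0.001]
wrist_force: [-1.2, 0.9, 5.7]
gripper_width: 0.575
clock: 44.55
tool_pos: [577.1, 27.2, 169.0]
orientation: [0.007, 0.3, 0.954, 0.002]
wrist_force: [0.7, 0.1, -0.3]
gripper_width: 0.579
t 44.55 tcp [577.1  27.2 169. ] head 55.1 F [ 0.7  0.1 -0.3] w 0.579
GO [256.1 139.2   2.1] [0.014 0.007 0.961]
GO [256.1 139.2   2.1] [0.011 0.011 0.263]
```

```bash
python3 -m inch '[[[35,19,0,0,0,0.12,-1],[70,38,0,0,0,0.24,-1],[105,57,0,0,0,0.37,-1],[140,76,0,0,0,0.5,-1],[175,95,0,0,0,0.62,-1],[210,115,2,0,0,0.75,-1],[240,130,2,0.01,0.01,0.87,-1],[256,139,2,0.014,0.007,0.96,-1],[256,139,2,0.014,0.007,0.961,-1],[256,139,2,0.014,0.007,0.961,-1],[256,139,2,0.014,0.007,0.961,-1]]]'
python3 -c "
from h import *
where();go(446,288,28,0)"
```

```text
clock: 45.65
tool_pos: [447.1, 286.8, 164.8]
orientation: [0.0, 0.707, 0.707, -0.0]
wrist_force: [0.6, 0.1, -1.4]
gripper_width: 0.573
t 45.65 tcp [447.1 286.8 164.8] head 0.0 F [ 0.6  0.1 -1.4] w 0.573
GO [  1.3  -1.  136.8] [-0.     0.001  0.   ]
```

```bash
python3 -m inch '[[[1,-1,40,0,0,0,-1],[1,-1,80,0,0,0,-1],[1,-1,115,0,0,0,-1],[1,-1,130,0,0,0,-1],[1,-1,137,0,0,0,-1],[1,-1,137,0,0,0,-1],[1,-1,137,0,0,0,0.45],[1,-1,137,0,0,0,0.45],[1,-1,137,0,0,0,0.45]]]'
python3 -m inch '[[[0,0,-30,0,0,0,0.45],[0,0,-60,0,0,0,0.45],[0,0,-100,0,0,0,0.45],[0,0,-137,0,0,0,0.6],[0,0,-137,0,0,0,0.6],[0,0,-137,0,0,0,0.6]]]'
python3 - <<'E'
from h import *
s=snap('top');W=cloud(s);where()
shells(s,W)
go(454.5,-98.8,115,60)
cv2.imwrite('pics/p2.png',cv2.resize(s['img'][120:340,90:380],None,fx=2,fy=2))
E
```

```text
clock: 46.55
tool_pos: [446.8, 288.1, 28.9]
orientation: [0.0, 0.707, 0.707, 0.001]
wrist_force: [-0.7, -0.7, 0.5]
gripper_width: 0.721
clock: 47.15
tool_pos: [446.8, 288.2, 167.2]
orientation: [0.001, 0.707, 0.707, 0.002]
wrist_force: [-0.2, -0.4, -0.8]
gripper_width: 0.8
t 47.2 tcp [446.1 287.8 165.9] head 0.0 F [-0.4  0.3 -0.9] w 0.794
px [330. 258.] n 550 c [ 460.6 -100.6] mean [ 457.5 -100.7   29.6] size 51 68 axis deg 149.6 ztop 36.3
GO [-386.6    8.2   50.7] [ 0.002  0.    -1.047]
```

View pics/p2.png

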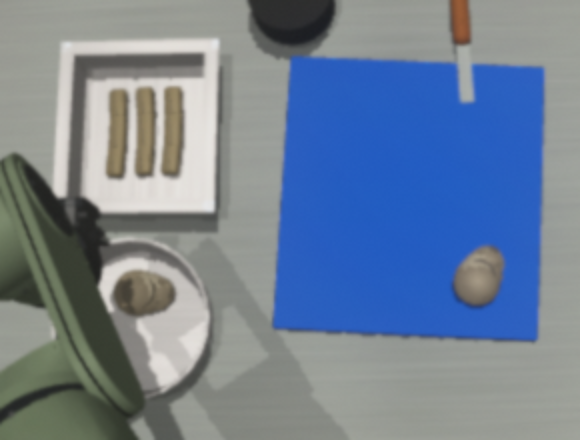

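Three razors lie in the pan and one oyster in the pot. One oyster is left on the board at crop (480,277).

```bash
python3 -m inch '[[[-40,1,0,0,0,-0.13,0.6],[-80,2,0,0,0,-0.26,0.6],[-120,3,0,0,0,-0.39,0.6],[-160,4,0,0,0,-0.52,0.6],[-200,5,0,0,0,-0.65,0.6],[-245,6,0,0,0,-0.78,0.6],[-290,7,10,0,0,-0.91,0.6],[-335,8,25,0,0,-1.047,0.6],[-375,8,40,0,0,-1.047,0.6],[-387,8,50,0,0,-1.047,0.6],[-387,8,50,0,0,-1.047,0.6],[-387,8,50,0,0,-1.047,0.6]]]'
python3 -c "
from h import *
where();go(454.5,-98.8,11,60)"
```

```text
clock: 48.4
tool_pos: [453.8, -98.3, 115.0]
orientation: [-0.0, 0.259, 0.966, 0.001]
wrist_force: [-0.3, 1.0, -0.4]
gripper_width: 0.797
t 48.4 tcp [453.8 -98.3 115. ] head 60.0 F [-0.3  1.  -0.4] w 0.797
GO [ -1.   -0.2 104. ] [ 0.001 -0.001 -0.   ]
```

```bash
python3 -m inch '[[[-1,0,40,0,0,0,0.6],[-1,0,75,0,0,0,0.6],[-1,0,95,0,0,0,0.6],[-1,0,104,0,0,0,0.6],[-1,0,104,0,0,0,0.6],[-1,0,104,0,0,0,-1],[-1,0,104,0,0,0,-1],[-1,0,104,0,0,0,-1],[-1,0,104,0,0,0,-1],[-1,0,104,0,0,0,-1]]]'
python3 -m inch '[[[0,0,-15,0,0,0,-1],[0,0,-40,0,0,0,-1],[0,0,-80,0,0,0,-1],[0,0,-120,0,0,0,-1],[0,0,-150,0,0,0,-1],[0,0,-150,0,0,0,-1]]]'
python3 -c "
from h import *
where();go(389,288,165,0)"
```

```text
clock: 49.4
tool_pos: [455.8, -98.5, 12.9]
orientation: [0.001, 0.259, 0.966, 0.001]
wrist_force: [-0.4, 2.8, 6.9]
gripper_width: 0.575
clock: 50.0
tool_pos: [458.4, -99.4, 168.2]
orientation: [0.007, 0.259, 0.966, 0.001]
wrist_force: [0.2, -0.1, -0.5]
gripper_width: 0.573
t 50.0 tcp [458.4 -99.4 168.2] head 60.0 F [ 0.2 -0.1 -0.5] w 0.573
GO [254.  300.6   1.7] [0.013 0.009 1.047]
```

```bash
python3 -m inch '[[[29,34,0,0,0,0.12,-1],[58,68,0,0,0,0.25,-1],[87,102,0,0,0,0.38,-1],[116,137,0,0,0,0.51,-1],[145,171,0,0,0,0.64,-1],[174,205,0,0,0,0.77,-1],[203,240,2,0.01,0.01,0.9,-1],[232,275,2,0.013,0.009,1.047,-1],[254,301,2,0.013,0.009,1.047,-1],[254,301,2,0.013,0.009,1.047,-1],[254,301,2,0.013,0.009,1.047,-1],[254,301,2,0.013,0.009,1.047,-1]]]'
python3 -c "
from h import *
where();go(389,288,28,0)"
```

```text
clock: 51.2
tool_pos: [388.9, 287.2, 164.3]
orientation: [0.0, 0.707, 0.707, -0.001]
wrist_force: [-0.2, -0.6, -1.6]
gripper_width: 0.569
t 51.2 tcp [388.9 287.2 164.3] head -0.0 F [-0.2 -0.6 -1.6] w 0.569
GO [  0.9   0.3 136.3] [-0.001  0.001 -0.001]
```

```bash
python3 -m inch '[[[1,0,40,0,0,0,-1],[1,0,80,0,0,0,-1],[1,0,115,0,0,0,-1],[1,0,130,0,0,0,-1],[1,0,136,0,0,0,-1],[1,0,136,0,0,0,-1],[1,0,136,0,0,0,0.45],[1,0,136,0,0,0,0.45],[1,0,136,0,0,0,0.45]]]'
python3 -m inch '[[[0,0,-30,0,0,0,0.45],[0,0,-60,0,0,0,0.45],[0,0,-100,0,0,0,0.45],[0,0,-150,0,0,0,0.45],[0,0,-190,0,0,0,0.45],[0,0,-190,0,0,0,0.45]]]'
python3 -m inch '[[[-40,0,0,0,0,0,0.45],[-80,0,0,0,0,0,0.45],[-120,0,0,0,0,0,0.45],[-160,0,0,0,0,0,0.45],[-200,0,0,0,0,0,0.45],[-240,0,0,0,0,0,0.45],[-280,0,0,0,0,0,0.45],[-280,0,0,0,0,0,0.45],[-280,0,0,0,0,0,0.45]]]'
python3 - <<'E'
from h import *
s=snap('top','end.png');W=cloud(s);where()
shells(s,W)
np.set_printoptions(linewidth=200);print(s['img'][186:193,402:412].min(2))
for n,p in dict(jar=(434,299),knife=(320,125),dishes=(236,118)).items(): print(n,np.nanmedian(W[p[1]-2:p[1]+3,p[0]-2:p[0]+3].reshape(-1,3),0).round(1))
E
```

```text
clock: 52.1
tool_pos: [389.4, 288.4, 29.3]
orientation: [0.0, 0.707, 0.707, 0.0]
wrist_force: [0.1, -0.3, 0.7]
gripper_width: 0.725
clock: 52.7
tool_pos: [392.0, 290.4, 225.9]
orientation: [0.002, 0.707, 0.707, 0.007]
wrist_force: [0.3, 0.2, 0.8]
gripper_width: 0.724
clock: 53.6
tool_pos: [391.5, 10.0, 223.3]
orientation: [0.001, 0.708, 0.706, 0.007]
wrist_force: [0.3, 0.1, -0.4]
gripper_width: 0.722
t 53.65 tcp [391.6  10.8 223.4] head -0.1 F [ 0.5  0.2 -0.7] w 0.722
[[146 146 145 143 133 108 101 150 197 191]
 [146 147 146 143 125 103 105 152 200 199]
 [145 145 149 156 151 141 141 170 203 203]
 [143 145 155 175 184 184 184 189 198 198]
 [146 146 150 155 153 144 141 142 148 151]
 [145 144 141 137 123 103  94 106 129 131]
 [144 139 133 129 119  99  85  99 122 120]]
jar [ 356.4 -315.8   89.6]
knife [771.4 -91.4  22.3]
dishes [779.1 102.5  64.4]
```

View pics/end.png

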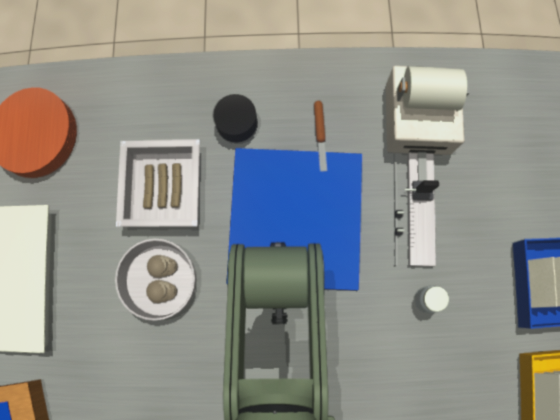

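The final view shows three razors in the pan (around (162,186)) and two oysters in the pot (around (160,280)). The slide is home with its pointer at row 189, and the bystanders are unmoved.

```bash
python3 -c "
from rig import ctrl; print(ctrl.hand_in())"
```

```text
the job is handed in; nothing more can be done
None
```

I sorted all five shellfish present and fed both bags, then handed the job in at about 54 s of the 208 s allowed. Hand-in gives no verdict, so what follows rests on my own checks.

- **Sorting:** The last picture shows three razor clams in the pan and two oysters in the pot. One oyster was knocked about 30 mm aside during the run; I measured it again before picking it.
- **Near clip:** I did this twice. The first hold sagged to about 2 mm short (4 mm allowed), so I repeated it as insurance. The second hold stayed within about 1 mm, and the slide went fully home each time.
- **Far clip:** The first hold sagged to about 3 mm short, so I corrected the tool's tilt and re-centred. It then held for over 2.4 s about 1.5 mm off, and the slide went home.
- **At hand-in:** The pointer was back at its starting pixel row (189). The dishes, salt jar and knife read within 1 mm of their starting positions, and the arm was clear of everything. No check failed.

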